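Make up two spare-part kits for the planer

ROBOT

A 7-joint arm with a two-finger parallel gripper is mounted at the origin on the work surface. World frame = base frame: x ahead of the robot, y to its left, z up, the work surface at z = 0. Lengths are in m, angles in rad, forces in N, time in s.
With the tool pointing down it reaches from about 0.425 to 0.925 m from the base axis. Payload 6.8 kg.
Tool frame: the origin (TCP) lies between the finger pads; the fingertips stand 17 mm ahead of it and the grasp point (between the pads) lies 2 mm behind it; z points along the fingers, y is the direction in which the jaws open and shut (so a half turn about z gives the same grasp; the last joint's range is limited). The gripper opens to 85 mm and grips with 20 to 120 N. Pads are 22 mm wide; open, the fingers measure 114 mm over their backs; the gripper's body (76 mm by 85 mm) begins 54 mm behind the grasp point. The pads swing forward as they close: fully open they stand 13 mm farther back than shut.
Start: joints at [-1.433, 0.477, 0.022, 1.555, -0.011, 1.109, -0.083], TCP at [0.164, 0.655, 0.248] pointing down, gripper open.
Joint ranges: [-2.96, 2.96], [-0.34, 2.1], [-1.41, 1.46], [0.24, 2.44], [-1.37, 4.51], [0.17, 1.92], [-2.96, 2.96]. Speed limits (rad/s): [2.39, 2.39, 3.14, 3.14, 3.14, 3.14, 3.14].

INTERFACE

Orientations are given as a unit quaternion [w, x, y, z].
In Python, from station import bot gives the robot as it stands. The module is installed in compiled form; this text tells all that it offers.
- The arm moves only by the tool carry_out, never from a script. Its argument "moves" is a list of rows, each a list of 3 entries, a list of its own where there are three numbers: the turn, a rotation vector about the tool's x, y, z in degrees, then the shift along the tool's x, y, z in cm, then the finger opening in cm, from 0 to 8.54. A call has 1 to 5 rows; each row is the pose to reach, as a shift and turn from the pose commanded when the call began, along the tool's axes at that moment; what a row does not reach only later rows make up. A row lasts 1/8 s, in which the tool goes at most 62.5 mm and 10.7 degrees, less where a joint would pass 70% of its speed; a pose out of reach is approached as far as the arm can. A call with a gripper value outside its range is refused whole. The fingers move at their own pace and stop on an object; "newtons" is the grip in N (left out, the last holds). Time passes only in rows, so rows that repeat a pose let the fingers close. It gives the time, the measured TCP pose, the force and the opening at its end, in the units of the state.
- bot.get_obs(): the state, without advancing time (a new reading comes with each control period).
- bot.read_camera(name): name is "scene" or "top" or "wrist"; returns the picture (384x512x3 uint8, red, green, blue); there is no depth.
- bot.camera_info(name): a dict with "vertical_fov" (degrees; the focal length in pixels is half the picture's height over the tangent of half this angle, whatever the lens; pixels are square), "cx", "cy" (the principal point, pixels), "k1" (the pictures are not rectified: a ray, as slopes to the right and down, at radius r is drawn at 1 + k1 r^2 times it, then the intrinsics apply), "position" and "attitude" of the camera in the world. Camera axes: x right, y up, looking along -z (the intrinsics and any distortion apply to the point x, -y, -z); pixel columns grow to the right and rows downward; lengths in m; the calibration is good to about 2 mm. A picture is of the moment at which its call begins: read the wrist's pose just before it. camera_info takes no time and is no camera call; for the wrist camera it gives the pose at the moment of the call.
- bot.hand_in(): hands the job in, once; it reports no verdict.
Trained networks look in the newest picture that a camera, given by its name, has taken for a name from the list of things; names that differ only in an ending like _2 or _b are one class to them, and where a whole thing is asked for, a point or a joint stands for the part that bears it (a point fixed in the world has none). Each returns a list of dicts, best first, with "score" (0 to 1); they miss things now and then, are a little off and sometimes report something else, mostly with a low value. They report only what shows in the picture. A call takes as long as a camera call. They do not tell look-alikes from the thing itself.
- bot.silhouettes(label, camera): "region" (384x512 bool, what is visible of it) and "location" ([column, row] in pixels, amid what is visible of it).
The state is a dict: "t": time; "q": joint angles; "joint_vel": joint speeds; "joint_torque": joint torques, N m; "eef_pos": TCP position; "tool_rot": TCP orientation; "contact_force": force on the tool from outside, world axes, zero at the start; "torque": the same for the moment, N m; "gripper_width": opening from 0.0 (shut) to 1.0 (fully open).
Only numpy, scipy, OpenCV 4.12 (cv2) and the standard library are available. Lean on these libraries where they do the work, as an engineer would, in place of code of your own. Each camera call takes 0.05 s, during which the arm holds its last target. There are 200 camera calls.

TASK

Make up the two repair kits from the parts on the bench. Orange kit tray: the brass bush standing in the empty bay, and the green-sleeved hose nipple pushed straight down between the two spring jaws of the clip until it snaps past them and stands fully home on the tray floor; blue kit tray: the silver bush in one bay and the red knob in the other, either way round. All parts stand upright as they stand in the stock, and the dark hexagon nut and the spanner are not wanted: leave them where they are.

Things in the scene. Friction and masses are not known exactly. Their poses are not given: they have to be found in the camera images.
- brass_bush_mid (a point): Brass (golden) flanged bush, upright hollow cylinder 36 mm outside diameter, 45 mm tall, bore 24 mm, with a flange 44 mm in diameter and 6 mm thick at its foot; 0.2 kg. The point is on its axis, half-way up (22.5 mm above its underside); z up along the axis.
- steel_bush_mid (a point): Silver-bright metal flanged bush, same shape and size as the brass one: 36 mm diameter, 45 mm tall, flange 44 mm by 6 mm at its foot; 0.2 kg. The point is on its axis, half-way up (22.5 mm above its underside); z up along the axis.
- nipple_mid (a point): Hose nipple standing upright, 70 mm tall, 0.15 kg: the top 42 mm is a straight green sleeve 29 mm in diameter (grip here); below it a steel plug with a waist 22 mm in diameter (17 to 24 mm up), a bulge 30 mm in diameter (10 mm up) and a foot tapering to 20 mm. The point is on its axis, half-way up (35 mm above its underside); z up.
- knob_mid (a point): Red plastic machine knob, 36 mm in diameter from 20 to 42 mm above its underside, 50 mm tall, on a steel foot 30 mm in diameter; 0.12 kg. The point is on its axis, half-way up (25 mm above its underside); z up along the axis.
- tray_orange: Orange kit tray, fixed to the bench, 110 mm (x) by 190 mm (y). Origin at the centre of its underside, on the bench. Two bays side by side along its y, 4 mm divider at y = 0; bay centres x = 0, y = +46.5 and -46.5 mm, each 102 mm (x) by 89 mm (y) inside. Bay floor 4 mm above the bench, rims and divider 12 mm. The bay at y = -46.5 mm is empty; the one at y = +46.5 mm holds the spring clip.
- tray_blue: Blue kit tray, fixed to the bench, 110 mm (x) by 190 mm (y), both bays empty. Origin at the centre of its underside, on the bench. Two bays side by side along its y, 4 mm divider at y = 0; bay centres x = 0, y = +46.5 and -46.5 mm, each 102 mm (x) by 89 mm (y) inside. Bay floor 4 mm above the bench, rims and divider 12 mm.
- clip (a point): Centre of the spring clip, on the bay floor (4 mm above bench), axes as the orange tray's. Two 8 mm round steel jaws, 38 mm long along x, centres 18 mm above this floor, gap 23 mm in y; each springs outward up to 7 mm. Black housings behind, 24 mm tall. Nipple goes straight down: takes about 6 N to pass the jaws, force drops, foot then stands on the floor (nipple point 35 mm above this).
- hexnut_mid (a point): Bystander: dark steel hexagon nut, 36 mm across flats, 36 mm tall, loose among the stock. The point is its centre.
- spanner_grip (a point): Bystander: loose steel spanner, 170 mm long, lying flat between the trays. The point is on its handle; x runs along the spanner.
Things that resemble listed ones, but are neither listed nor needed, are in the scene too. Several things look just like the part that bears brass_bush_mid: the one meant starts farthest to the robot's left.

How it is judged:
By the outcome, as a careful person would: the job done as asked, in the order asked, and still so for the second after the job is handed in, with the robot touching nothing.
It also fails if it takes over 104 s, if anything falls off the work surface, if the arm or the gripper's body presses on something with over 40 N, if the wrist force passes 120 N, or if a joint passes its speed limit or range.

## Working session

There is one attempt and no reset: what is moved stays moved. The work goes in short steps, Python scripts to look and compute and a tool call to move; the robot and the scene stay as the last step left them, time stands still between calls to the robot, and variables do not carry over. Pictures are saved under pics/ and viewed, about 12 in all and at most 16, crops included, and the job is handed in when it is done.

Besides the shell and the picture viewer there is one more tool, called after "Emit:" by a JSON object that holds its "name" and its "arguments". carry_out: Moves the arm, as the interface text tells. Its arguments: {"type":"object","properties":{"moves":{"type":"array"},"newtons":{"type":"number"}},"required":["moves"]}

```bash
mkdir -p pics; cat > h.py <<'E'
import numpy as np, cv2
from scipy.spatial.transform import Rotation as R
from station import bot
def save(name,cam,crop=None,scale=1):
    im=bot.read_camera(cam)
    im=im[:,:,::-1]
    if crop: im=im[crop[1]:crop[3],crop[0]:crop[2]]
    cv2.imwrite('pics/'+name+'.png',cv2.resize(im,None,fx=scale,fy=scale,interpolation=cv2.INTER_CUBIC)); 
def att(ci):
    a=np.array(ci['attitude'],float)
    return a if a.shape==(3,3) else R.from_quat(a,scalar_first=True).as_matrix()
def ray(ci,u,v):
    f=192/np.tan(np.radians(ci['vertical_fov'])/2)
    d=np.array([(u-ci['cx'])/f,(v-ci['cy'])/f]);s=d.copy()
    for _ in range(30): s=d/(1+ci['k1']*(s@s))
    return att(ci)@np.array([s[0],-s[1],-1.])
def at_z(ci,u,v,z):
    r=ray(ci,u,v);p=np.array(ci['position']);return p+r*(z-p[2])/r[2]
def proj(ci,P):
    f=192/np.tan(np.radians(ci['vertical_fov'])/2)
    c=att(ci).T@(np.array(P)-ci['position']);s=np.array([c[0],-c[1]])/-c[2]
    s=s*(1+ci['k1']*(s@s));return f*s+[ci['cx'],ci['cy']]
E
python3 - <<'E'
from h import *
for c in('top','scene','wrist'):
    print(c,bot.camera_info(c)); save(c+'0',c,scale=1.5)
names={'brass_bush_mid':.0225,'steel_bush_mid':.0225,'nipple_mid':.035,'knob_mid':.025,'tray_orange':.008,'tray_blue':.008,'clip':.02,'hexnut_mid':.018,'spanner_grip':.005}
for c in('top','scene'):
    ci=bot.camera_info(c)
    for n,z in names.items():
        for d in bot.silhouettes(n,c):
            print(c,n,round(d['score'],2),np.round(d['location']),d['region'].sum(),at_z(ci,*d['location'],z).round(3))
o=bot.get_obs();print(o['tool_rot'],o['eef_pos'],o['t'])
E
```

```text
top {'vertical_fov': 53.27577286589307, 'cx': 256.930181935729, 'cy': 187.21489070130383, 'k1': -0.05111837459499565, 'position': array([ 0.37085515, -0.070392  ,  0.98599179]), 'attitude': array([-0.69560125, -0.05386875,  0.0512655 ,  0.71456904])}
scene {'vertical_fov': 55.88267588216631, 'cx': 255.43210211550047, 'cy': 190.22738464956197, 'k1': -0.0014320580442194863, 'position': array([ 1.1027057 , -0.31225795,  0.54945647]), 'attitude': array([0.73849505, 0.36830736, 0.25679528, 0.5030218 ])}
wrist {'vertical_fov': 58.70547640972258, 'cx': 250.18404680512876, 'cy': 190.67930509718195, 'k1': -0.09499507057736602, 'position': array([0.09951582, 0.66984773, 0.37336994]), 'attitude': array([ 0.78129384, -0.10615964, -0.08178218,  0.60960786])}
top brass_bush_mid 0.73 [328. 208.] 210 [ 0.458 -0.246  0.022]
top brass_bush_mid 0.65 [229. 149.] 499 [0.616 0.002 0.022]
top brass_bush_mid 0.64 [370. 210.] 233 [ 0.448 -0.353  0.022]
top brass_bush_mid 0.56 [384. 175.] 288 [ 0.537 -0.395  0.022]
top brass_bush_mid 0.55 [364. 234.] 269 [ 0.388 -0.334  0.022]
top steel_bush_mid 0.49 [280. 20
[... 1039 characters left out ...]
025]
scene knob_mid 0.39 [331. 179.] 289 [0.472 0.132 0.025]
scene tray_orange 0.7 [203. 273.] 4829 [ 0.634 -0.244  0.008]
scene tray_blue 0.64 [375. 210.] 2837 [0.599 0.176 0.008]
scene clip 0.67 [173. 216.] 455 [ 0.457 -0.265  0.02 ]
scene clip 0.56 [201. 274.] 4943 [ 0.645 -0.248  0.02 ]
scene hexnut_mid 0.64 [329. 179.] 298 [0.461 0.134 0.018]
scene spanner_grip 0.96 [314. 243.] 578 [ 0.639 -0.006  0.005]
scene spanner_grip 0.74 [329. 178.] 285 [0.442 0.148 0.005]
scene spanner_grip 0.6 [284. 185.] 276 [0.424 0.024 0.005]
scene spanner_grip 0.28 [176. 214.] 416 [ 0.436 -0.257  0.005]
[ 4.95315947e-06  1.22575913e-01  9.92459140e-01 -3.58362969e-06] [0.16421782 0.65472508 0.24830205] 1.05
```

View pics/top0.png

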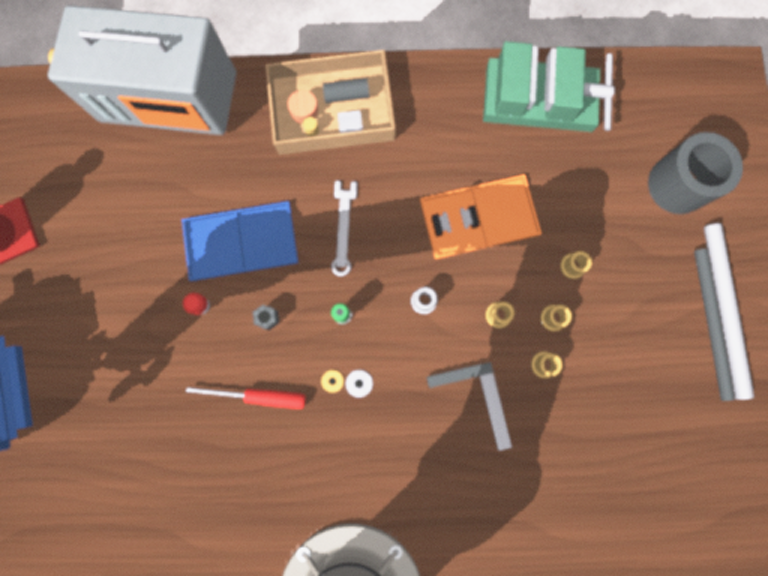

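View pics/scene0.png

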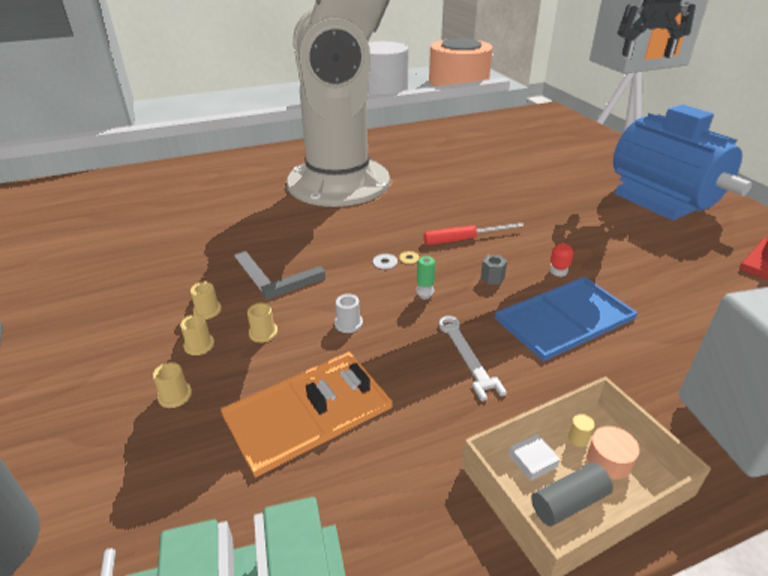

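Brass-bush candidates in the top view (512-wide px): (333,209), (370,211), (384,176) and (364,243). (333,209), at y≈-0.25, is farthest to the robot's left. The golden disc at (221,254) is a flat washer. I'll confirm with a close crop from the wrist camera on the way.

Emit:
{"name": "carry_out", "arguments": {"moves": [[[0, 0, -7], [-5, -3.7, 0], 8.5], [[0, 0, -14.1], [-10, -7.4, 0], 8.5], [[0, 0, -14.1], [-15, -11, 0], 8.5], [[0, 0, -14.1], [-20, -14.7, 0], 8.5], [[0, 0, -14.1], [-25, -18.4, 0], 8.5]]}}

```text
t: 1.68
eef_pos: [0.3632, 0.4138, 0.2486]
tool_rot: [0.0, -0.0, 1.0, 0.0]
contact_force: [0.2, -0.3, 0.2]
gripper_width: 0.994
```

Emit:
{"name": "carry_out", "arguments": {"moves": [[[0, 0, 0], [-2.5, -5.6, 0], 8.5], [[0, 0, 0], [-5, -11.2, 0], 8.5], [[0, 0, 0], [-7.5, -16.8, 0], 8.5], [[0, 0, 0], [-10, -22.4, 0], 8.5], [[0, 0, 0], [-12, -28, 0], 8.5]]}}

```text
t: 2.3
eef_pos: [0.4829, 0.1336, 0.2487]
tool_rot: [0.001, -0.0, 1.0, 0.0]
contact_force: [0.9, 0.5, -0.3]
gripper_width: 0.996
```

Emit:
{"name": "carry_out", "arguments": {"moves": [[[0, 0, 0], [0, -6, 0], 8.5], [[0, 0, 0], [0, -12, 0], 8.5], [[0, 0, 0], [0, -18, 0], 8.5], [[0, 0, 0], [0, -24, 0], 8.5], [[0, 0, 0], [0, -30, 0], 8.5]]}}

```text
t: 2.92
eef_pos: [0.4821, -0.1663, 0.2487]
tool_rot: [0.001, -0.0, 1.0, 0.0]
contact_force: [0.5, 0.9, -0.3]
gripper_width: 0.997
```

Emit:
{"name": "carry_out", "arguments": {"moves": [[[0, 0, 0], [1, -4, 1], 8.5], [[0, 0, 0], [2.5, -8, 3], 8.5], [[0, 0, 0], [2.5, -8, 3], 8.5]]}}

```text
t: 3.3
eef_pos: [0.4546, -0.2477, 0.2173]
tool_rot: [-0.001, 0.003, 1.0, -0.0]
contact_force: [0.5, 1.4, -0.5]
gripper_width: 0.998
```

```bash
cat > look.py <<'E'
from h import *
import sys
# args: picname, then label:z ...
ci=bot.camera_info('wrist'); save(sys.argv[1],'wrist',scale=1.5)
o=bot.get_obs();print(o['t'],o['eef_pos'].round(4))
for a in sys.argv[2:]:
    n,z=a.split(':')
    for d in bot.silhouettes(n,'wrist'):
        print(n,round(d['score'],2),np.round(d['location']),d['region'].sum(),at_z(ci,*d['location'],float(z)).round(4))
        np.save('pics/reg_%s.npy'%n,d['region']) if d is not None else 0
E
python3 look.py w1 brass_bush_mid:.0225
```

```text
3.35 [ 0.4561 -0.2457  0.2179]
brass_bush_mid 0.95 [159.  79.] 1939 [ 0.3698 -0.3308  0.0225]
brass_bush_mid 0.94 [237. 162.] 1363 [ 0.4476 -0.2614  0.0225]
brass_bush_mid 0.7 [140. 160.] 1792 [ 0.4445 -0.3543  0.0225]
brass_bush_mid 0.59 [103. 246.] 1485 [ 0.5342 -0.4026  0.0225]
```

View pics/w1.png

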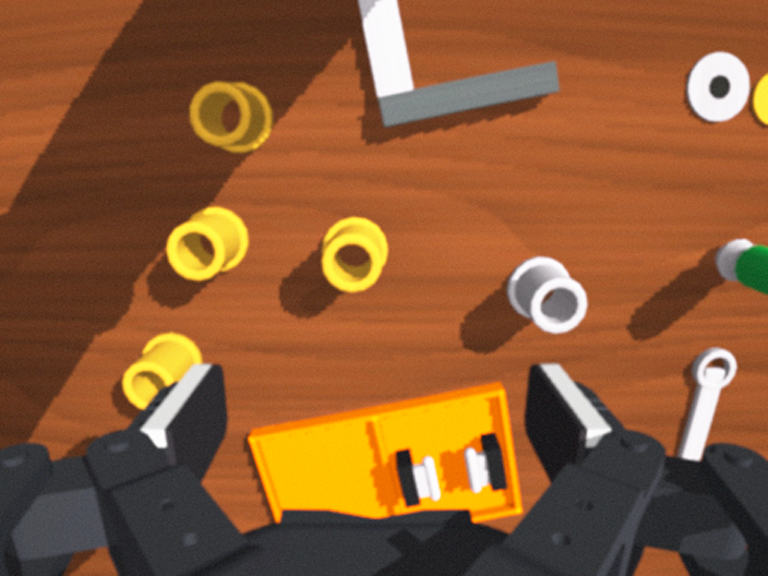

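Target bush: the ring at (354,255) in the 1.5× view is the leftmost of the four gold bushes. Left in the world is right in this picture. The others are at (222,115), (197,250) and (155,370). The silver bush is at (558,303), the orange tray below with the clip jaws at about (433,478) and (473,468).

```bash
python3 - <<'E'
from h import *
ci=bot.camera_info('wrist')
for n,u,v,z in [('brass top',354,257,.045),('silver top',558,303,.045),('tray TL',250,437,.012),('tray TR',502,385,.012),('divider top',372,415,.012),('jawL',433,478,.022),('jawR',474,468,.022)]:
    print(n,at_z(ci,u/1.5,v/1.5,z).round(4))
for l in ('tray_orange','tray_blue'):
    ci=bot.camera_info('top'); bot.read_camera('top')
    d=bot.silhouettes(l,'top')[0]
    q=cv2.approxPolyDP(cv2.convexHull(np.argwhere(d['region'])[:,::-1].astype(np.int32)),6,True)[:,0]
    r=cv2.boxPoints(cv2.minAreaRect(np.argwhere(d['region'])[:,::-1].astype(np.float32)))
    P=np.array([at_z(ci,*p,.012) for p in r]);print(l,len(q),P[:,:2].round(3).tolist(),P.mean(0).round(3))
im=cv2.imread('pics/w1.png');cv2.imwrite('pics/w1c.png',cv2.resize(im[170:330,270:430],None,fx=3,fy=3))
E
```

```text
brass top [ 0.4549 -0.258   0.045 ]
silver top [ 0.4839 -0.1321  0.045 ]
tray TL [ 0.5984 -0.3386  0.012 ]
tray TR [ 0.5558 -0.1543  0.012 ]
divider top [ 0.5794 -0.2478  0.012 ]
jawL [ 0.6267 -0.2027  0.022 ]
jawR [ 0.6184 -0.1727  0.022 ]
tray_orange 4 [[0.662, -0.13], [0.705, -0.324], [0.592, -0.342], [0.551, -0.152]] [ 0.627 -0.237  0.012]Traceback (most recent call last):
  File "<stdin>", line 7, in <module>
IndexError: list index out of range
```

```bash
python3 - <<'E'
import cv2
im=cv2.imread('pics/w1.png');cv2.imwrite('pics/w1c.png',cv2.resize(im[180:330,130:430],None,fx=2,fy=2))
E
```

```text
(no output)
```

View pics/w1c.png

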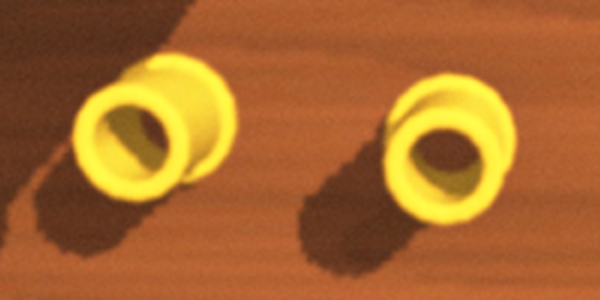

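Emit:
{"name": "carry_out", "arguments": {"moves": [[[0, 0, 0], [0, -1.2, 5], 8.5], [[0, 0, 0], [0, -1.2, 9], 8.5], [[0, 0, 0], [0, -1.2, 12], 8.5], [[0, 0, 0], [0, -1.2, 13], 8.5], [[0, 0, 0], [0, -1.2, 13], 8.5]]}}

```text
t: 4.22
eef_pos: [0.4575, -0.2562, 0.0885]
tool_rot: [-0.0, -0.001, 1.0, 0.0]
contact_force: [0.2, -0.5, 0.3]
gripper_width: 0.997
```

```bash
python3 look.py w2 brass_bush_mid:.0225
```

```text
4.275 [ 0.4579 -0.2565  0.0891]
brass_bush_mid 0.96 [ 50. 290.] 818 [ 0.5127 -0.3904  0.0225]
brass_bush_mid 0.94 [234. 215.] 4350 [ 0.4585 -0.2665  0.0225]
brass_bush_mid 0.86 [ 81. 195.] 5515 [ 0.4462 -0.3584  0.0225]
brass_bush_mid 0.85 [100.  58.] 6299 [ 0.3691 -0.3386  0.0225]
```

View pics/w2.png

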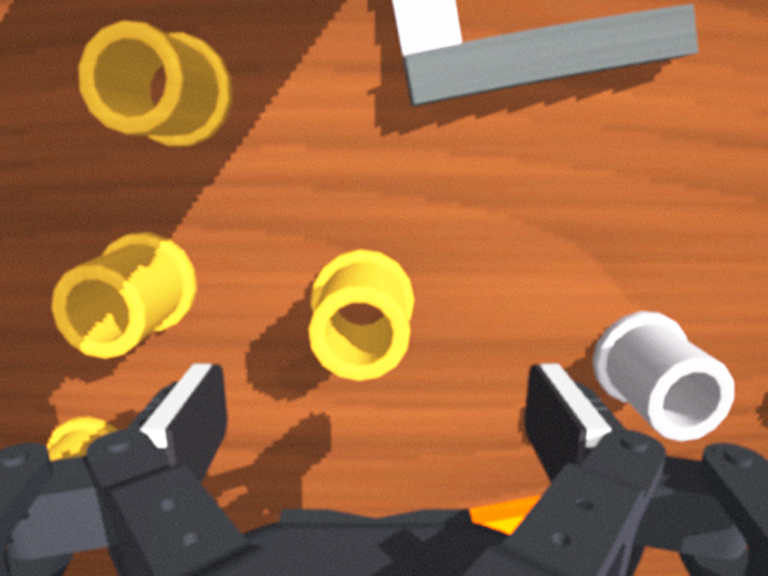

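The crop confirms the right-hand bush as the target. From here its top ring centre is at (359,330) and the fingers are centred on about x=377, so a small shift is needed.

```bash
python3 - <<'E'
from h import *
ci=bot.camera_info('wrist');o=bot.get_obs()
print(o['eef_pos'].round(4),at_z(ci,359/1.5,330/1.5,.045).round(4),at_z(ci,362/1.5,300/1.5,.006).round(4),at_z(ci,690/1.5,392/1.5,.045).round(4))
e=o['eef_pos']
print(proj(ci,e)*1.5, proj(ci,e+[0,.042,0])*1.5,proj(ci,e-[0,.042,0])*1.5)
E
```

```text
[ 0.4581 -0.2568  0.0895] [ 0.4546 -0.2635  0.045 ] [ 0.4555 -0.2634  0.006 ] [ 0.4806 -0.1369  0.045 ]
[378.64891314 399.02262048] [531.09428015 398.11034515] [226.04766857 397.96930294]
```

Emit:
{"name": "carry_out", "arguments": {"moves": [[[0, 0, 0], [0.3, -0.6, 3], 8.5], [[0, 0, 0], [0.3, -0.6, 5.7], 8.5], [[0, 0, 0], [0.3, -0.6, 5.7], 8.5], [[0, 0, 0], [0.3, -0.6, 5.7], 3], [[0, 0, 0], [0.3, -0.6, 5.7], 3]], "newtons": 40}}

```text
t: 4.95
eef_pos: [0.4551, -0.2629, 0.0326]
tool_rot: [0.001, -0.0, 1.0, -0.0]
contact_force: [-0.1, -0.5, -0.9]
gripper_width: 0.601
```

Emit:
{"name": "carry_out", "arguments": {"moves": [[[0, 0, 0], [0, 0, 0], 2.5], [[0, 0, 0], [0, 0, 0], 2.5], [[0, 0, 0], [0, 0, 0], 2.5]]}}

```text
t: 5.32
eef_pos: [0.4549, -0.2628, 0.0324]
tool_rot: [0.001, -0.0, 1.0, -0.0]
contact_force: [-1.1, 1.0, 7.6]
gripper_width: 0.399
```

Emit:
{"name": "carry_out", "arguments": {"moves": [[[0, 0, 0], [0, 0, -3], 2.5], [[0, 0, 0], [-3, -0.3, -5], 2.5], [[0, 0, 0], [-8, -0.7, -5], 2.5], [[0, 0, 0], [-13, -1.1, -5], 2.5], [[0, 0, 0], [-16.5, -1.4, -5], 2.5]]}}

```text
t: 5.95
eef_pos: [0.6215, -0.2758, 0.0815]
tool_rot: [0.0, -0.001, 1.0, 0.0]
contact_force: [-0.4, -0.6, -2.1]
gripper_width: 0.401
```

Emit:
{"name": "carry_out", "arguments": {"moves": [[[0, 0, 0], [-2.2, -0.2, 0], 2.5], [[0, 0, 0], [-2.2, -0.2, 0], 2.5]]}}

```text
t: 6.2
eef_pos: [0.6425, -0.2778, 0.0811]
tool_rot: [0.0, -0.001, 1.0, -0.0]
contact_force: [-0.3, -0.5, -2.7]
gripper_width: 0.397
```

```bash
python3 - <<'E'
from h import *
ci=bot.camera_info('wrist');o=bot.get_obs();print(o['eef_pos'].round(4),o['gripper_width'],o['contact_force'].round(1))
save('w3','wrist',scale=1.5)
E
```

```text
[ 0.6425 -0.2778  0.0811] 0.39729492600066746 [-0.3 -0.5 -2.7]
```

View pics/w3.png

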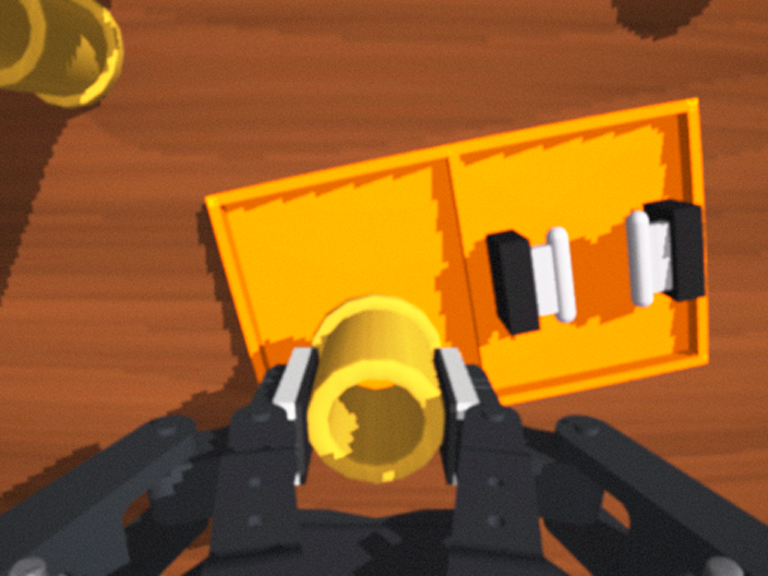

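The bush is held upright. Visible: tray corners (208,200), (695,101) and (707,360), the top of the divider at (452,155), and the jaws: left (557,228)-(566,320), right (638,214)-(643,303).

```bash
python3 - <<'E'
from h import *
ci=bot.camera_info('wrist')
g=lambda u,v,z:at_z(ci,u/1.5,v/1.5,z)[:2]
A,B,C=g(207,198,.012),g(697,98,.012),g(708,362,.012)
print(A,B,C,np.linalg.norm(B-A),np.linalg.norm(C-B),'ctr',(A+C)/2,np.degrees(np.arctan2(-(B-A)[0],(B-A)[1])),np.degrees(np.arctan2((C-B)[1],(C-B)[0])))
J=[g(556,230,.026),g(567,318,.026),g(638,214,.026),g(643,302,.026)]
print(np.round(J,4).tolist(),np.mean(J,0))
yaw=np.arctan2(-(B-A)[0],(B-A)[1]);Rm=np.array([[np.cos(yaw),-np.sin(yaw)],[np.sin(yaw),np.cos(yaw)]])
c=(A+C)/2;print('bay',c+Rm@[0,-.0465],'clip',c+Rm@[0,.0465])
E
```

```text
[ 0.59300457 -0.34337807] [ 0.55399899 -0.15752219] [ 0.6617742  -0.13516649] 0.18990482076126794 0.11006940311246952 ctr [ 0.62738939 -0.23927228] 11.852647839235015 11.718620077338803
[[0.603, -0.214], [0.6365, -0.2066], [0.5968, -0.1838], [0.6302, -0.1773]] [ 0.61660451 -0.19542647]
bay [ 0.63694028 -0.28478085] clip [ 0.6178385 -0.1937637]
```

Emit:
{"name": "carry_out", "arguments": {"moves": [[[0, 0, 0], [0.5, -0.7, 2], 2.5], [[0, 0, 0], [0.5, -0.7, 3.8], 2.5], [[0, 0, 0], [0.5, -0.7, 4.4], 2.5], [[0, 0, 0], [0.5, -0.7, 4.4], 2.5], [[0, 0, 0], [0.5, -0.7, 4.4], 5]]}}

```text
t: 6.88
eef_pos: [0.6361, -0.2854, 0.0369]
tool_rot: [-0.0, -0.0, 1.0, 0.0]
contact_force: [0.6, -0.4, 0.2]
gripper_width: 0.58
```

Emit:
{"name": "carry_out", "arguments": {"moves": [[[0, 0, 0], [0, 0, 0], 5.2], [[0, 0, 0], [0, 0, 0], 5.2], [[0, 0, 0], [0, 0, -3], 5.2], [[0, 0, 0], [0, 0, -8], 6.5], [[0, 0, 0], [2, 4, -12], 8.5]]}}

```text
t: 7.5
eef_pos: [0.6168, -0.2489, 0.1596]
tool_rot: [0.002, 0.002, 1.0, -0.002]
contact_force: [-0.3, 0.8, 1.6]
gripper_width: 0.942
```

Emit:
{"name": "carry_out", "arguments": {"moves": [[[0, 0, 0], [3, 5, -1], 8.5], [[0, 0, 0], [6, 10, -2], 8.5], [[0, 0, 0], [9, 15, -2], 8.5], [[0, 0, 0], [12, 20, -2], 8.5], [[0, 0, 0], [15, 25, -2], 8.5]]}}

```text
t: 8.12
eef_pos: [0.4652, 0.0061, 0.1776]
tool_rot: [0.001, -0.0, 1.0, 0.0]
contact_force: [1.3, 0.6, 0.2]
gripper_width: 0.993
```

Emit:
{"name": "carry_out", "arguments": {"moves": [[[0, 0, 0], [0, 0, 0], 8.5], [[0, 0, 0], [0, 0, 0], 8.5], [[0, 0, 0], [0, 0, 0], 8.5]]}}

```text
t: 8.5
eef_pos: [0.4669, 0.0031, 0.1775]
tool_rot: [0.0, 0.001, 1.0, -0.0]
contact_force: [0.9, -0.1, -0.5]
gripper_width: 0.99
```

```bash
python3 look.py w4 nipple_mid:.035 steel_bush_mid:.0225 hexnut_mid:.018
```

```text
8.55 [0.4667 0.003  0.1774]
nipple_mid 0.96 [255. 179.] 1587 [0.4648 0.0056 0.035 ]
steel_bush_mid 0.91 [ 94. 198.] 2484 [ 0.4837 -0.1349  0.0225]
hexnut_mid 0.81 [401. 170.] 2268 [0.4609 0.1333 0.018 ]
```

View pics/w4.png

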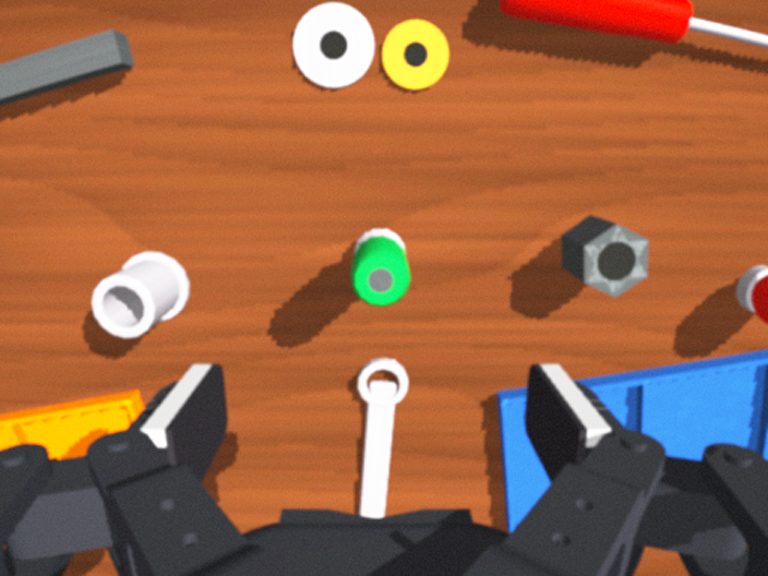

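The nipple's top disc is at (381,276), and the silver bush (125,312) and hex nut (617,260) are both well clear of the fingers.

```bash
python3 - <<'E'
from h import *
ci=bot.camera_info('wrist')
g=lambda u,v,z:at_z(ci,u/1.5,v/1.5,z)[:2].round(4)
print(bot.get_obs()['eef_pos'],g(381,276,.07),'blue',g(500,395,.012),g(640,372,.012),'silver',g(125,311,.045))
E
```

```text
[0.46638214 0.00353073 0.17721444] [0.459  0.0052] blue [0.5516 0.0814] [0.5371 0.1714] silver [ 0.4847 -0.1335]
```

Emit:
{"name": "carry_out", "arguments": {"moves": [[[0, 0, 0], [0.6, 0.2, 5], 8.5], [[0, 0, 0], [0.6, 0.2, 9], 7], [[0, 0, 0], [0.6, 0.2, 11.5], 6], [[0, 0, 0], [0.6, 0.2, 12.5], 6], [[0, 0, 0], [0.6, 0.2, 12.5], 6]]}}

```text
t: 9.32
eef_pos: [0.4601, 0.0061, 0.0521]
tool_rot: [-0.0, 0.0, 1.0, -0.0]
contact_force: [-0.7, -0.3, 1.6]
gripper_width: 0.7
```

Emit:
{"name": "carry_out", "arguments": {"moves": [[[0, 0, 0], [0, 0, 0], 2.4], [[0, 0, 0], [0, 0, 0], 2], [[0, 0, 0], [0, 0, 0], 2], [[0, 0, 0], [0, 0, 0], 2], [[0, 0, 0], [0, 0, 0], 2]], "newtons": 60}}

```text
t: 9.95
eef_pos: [0.4609, 0.0066, 0.0533]
tool_rot: [0.001, -0.0, 1.0, 0.0]
contact_force: [-0.4, 0.1, 6.0]
gripper_width: 0.322
```

```bash
python3 - <<'E'
from h import *
ci=bot.camera_info('wrist');o=bot.get_obs();print(o['eef_pos'].round(4),o['gripper_width'],o['contact_force'].round(1))
save('w5','wrist',scale=1.5)
E
```

```text
[0.4609 0.0066 0.0533] 0.3221247030884944 [-0.4  0.1  6. ]
```

View pics/w5.png

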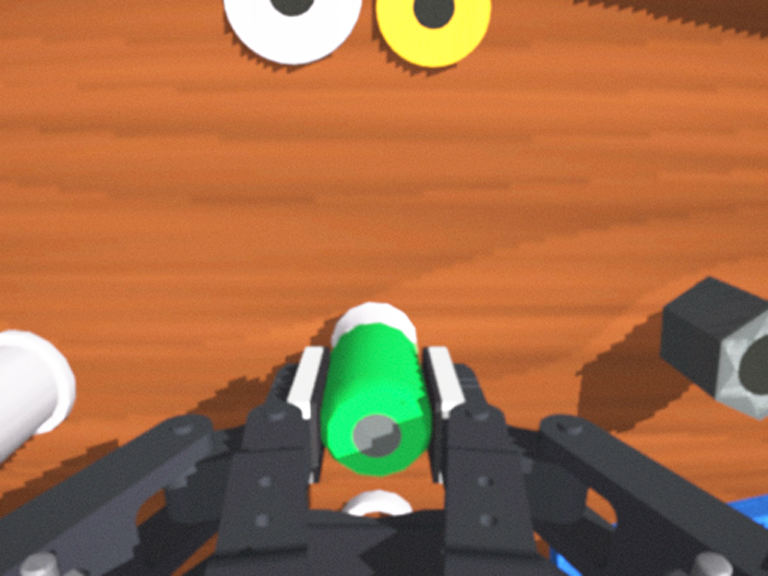

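Emit:
{"name": "carry_out", "arguments": {"moves": [[[0, 0, 0], [0, 0, -4], 2], [[0, 0, 0], [-2, -2.5, -8], 2], [[0, 0, -5], [-5.5, -7, -8], 2], [[0, 0, -9], [-9, -11.5, -8], 2], [[0, 0, -11.8], [-12.5, -16, -8], 2]]}}

```text
t: 10.62
eef_pos: [0.5862, -0.1545, 0.1328]
tool_rot: [0.0, -0.104, 0.995, 0.0]
contact_force: [0.7, 0.3, -0.8]
gripper_width: 0.316
```

Emit:
{"name": "carry_out", "arguments": {"moves": [[[0, 0, 0], [-1.2, -2.5, 0], 2], [[0, 0, 0], [-2.2, -4.55, 1.5], 2], [[0, 0, 0], [-2.2, -4.55, 3.5], 2], [[0, 0, 0], [-2.2, -4.55, 3.5], 2]]}}

```text
t: 11.12
eef_pos: [0.6138, -0.1919, 0.0951]
tool_rot: [-0.002, -0.103, 0.995, 0.001]
contact_force: [-0.3, 0.2, -0.7]
gripper_width: 0.322
```

```bash
python3 - <<'E'
from h import *
ci=bot.camera_info('wrist');o=bot.get_obs();print(o['eef_pos'].round(4),o['tool_rot'],o['gripper_width'],o['contact_force'].round(1))
save('w6','wrist',scale=1.5)
E
```

```text
[ 0.6138 -0.1919  0.0951] [-0.00233169 -0.1032399   0.99465308  0.00115509] 0.321910274038526 [-0.3  0.2 -0.7]
```

View pics/w6.png

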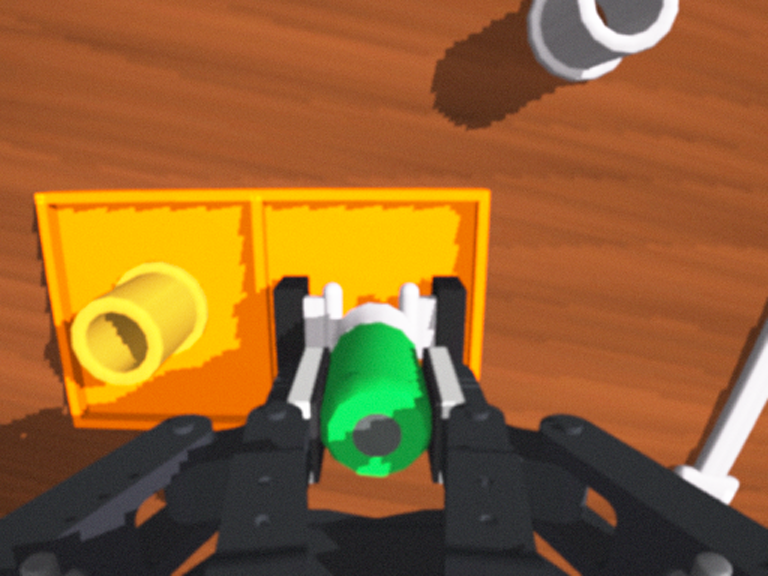

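The brass bush stands in the left bay and the nipple is above the clip. Jaw tips are at (333,288) and (409,288), and tray corners at (37,193) and (489,190).

```bash
python3 - <<'E'
from h import *
ci=bot.camera_info('wrist');o=bot.get_obs()
g=lambda u,v,z:at_z(ci,u/1.5,v/1.5,z)[:2]
A,B=g(36,191,.012),g(490,188,.012)
yaw=np.arctan2(-(B-A)[0],(B-A)[1]);Rm=np.array([[np.cos(yaw),-np.sin(yaw)],[np.sin(yaw),np.cos(yaw)]])
clip=(A+B)/2+Rm@[.055,.0465]
j=(g(333,284,.023)+g(409,284,.023))/2
clip2=j+Rm@[.019,0]
Rt=R.from_quat(o['tool_rot'],scalar_first=True).as_matrix()
print(np.linalg.norm(B-A),np.degrees(yaw),clip,clip2,o['eef_pos'])
for c in(clip,clip2): print('tool cm',(Rt.T@np.r_[c-o['eef_pos'][:2],0]*100).round(2))
E
```

```text
0.19091367804509213 11.724229335384344 [ 0.61940029 -0.19418317] [ 0.62097435 -0.19335549] [ 0.61463819 -0.19196294  0.09621629]
tool cm [-0.42 -0.32 -0.  ]
tool cm [-0.59 -0.27 -0.  ]
```

Emit:
{"name": "carry_out", "arguments": {"moves": [[[0, 0, 0], [-0.5, -0.25, 0], 2], [[0, 0, 0], [-0.5, -0.25, 0.7], 2], [[0, 0, 0], [-0.5, -0.25, 1.0], 2], [[0, 0, 0], [-0.5, -0.25, 1.0], 2], [[0, 0, 0], [-0.5, -0.25, 1.0], 2]], "newtons": 80}}

```text
t: 11.8
eef_pos: [0.6214, -0.195, 0.0874]
tool_rot: [0.0, -0.103, 0.995, -0.0]
contact_force: [-0.5, -0.3, -1.6]
gripper_width: 0.317
```

```bash
python3 - <<'E'
from h import *
ci=bot.camera_info('wrist');o=bot.get_obs();print(o['eef_pos'].round(4),o['tool_rot'],o['gripper_width'],o['contact_force'].round(1))
save('w7','wrist',(100,80,400,330),2.4)
E
```

```text
[ 0.6214 -0.195   0.0874] [ 2.07655749e-05 -1.02917052e-01  9.94689942e-01 -1.33922671e-05] 0.31665146787725945 [-0.5 -0.3 -1.6]
```

View pics/w7.png

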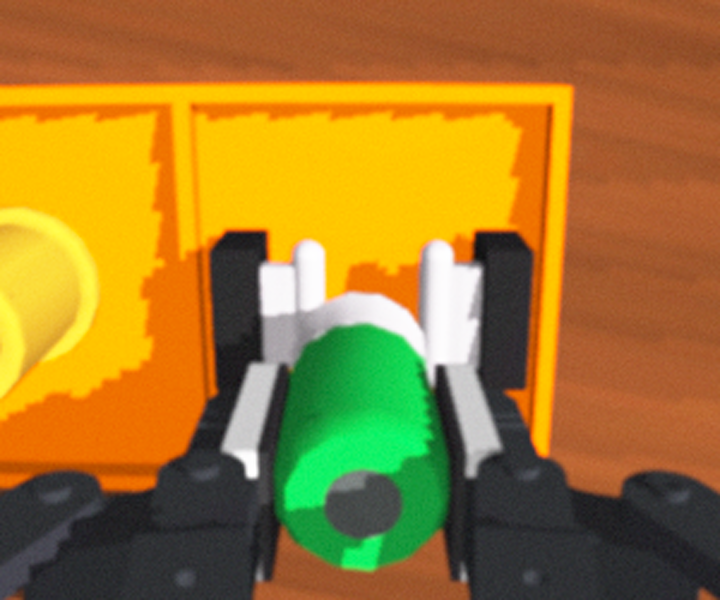

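Jaw midline is at column 373 in the crop and the nipple axis at 363, so it needs about +2 mm in tool y. I'll correct that and press down.

Emit:
{"name": "carry_out", "arguments": {"moves": [[[0, 0, 0], [0, 0.22, 0], 2], [[0, 0, 0], [0, 0.22, 0.4], 2], [[0, 0, 0], [0, 0.22, 0.8], 2], [[0, 0, 0], [0, 0.22, 1.1], 2], [[0, 0, 0], [0, 0.22, 1.1], 2]]}}

```text
t: 12.48
eef_pos: [0.6207, -0.1928, 0.0759]
tool_rot: [-0.0, -0.103, 0.995, 0.0]
contact_force: [-0.1, 0.5, -0.8]
gripper_width: 0.312
```

Emit:
{"name": "carry_out", "arguments": {"moves": [[[0, 0, 0], [0, 0, 0.3], 2], [[0, 0, 0], [0, 0, 0.6], 2], [[0, 0, 0], [0, 0, 0.6], 2]]}}

```text
t: 12.85
eef_pos: [0.6215, -0.1926, 0.0705]
tool_rot: [0.001, -0.103, 0.995, -0.0]
contact_force: [0.9, 1.6, 0.5]
gripper_width: 0.315
```

Emit:
{"name": "carry_out", "arguments": {"moves": [[[0, 0, 0], [0, 0, 0.3], 2], [[0, 0, 0], [0, 0, 0.6], 2], [[0, 0, 0], [0, 0, 0.6], 2]]}}

```text
t: 13.22
eef_pos: [0.6213, -0.1924, 0.0639]
tool_rot: [0.0, -0.103, 0.995, 0.0]
contact_force: [1.7, 2.3, -2.4]
gripper_width: 0.317
```

Emit:
{"name": "carry_out", "arguments": {"moves": [[[0, 0, 0], [0, 0, 0.3], 2], [[0, 0, 0], [0, 0, 0.6], 2], [[0, 0, 0], [0, 0, 0.6], 2]]}}

```text
t: 13.6
eef_pos: [0.6203, -0.193, 0.0578]
tool_rot: [-0.001, -0.103, 0.995, 0.0]
contact_force: [0.0, 0.9, -2.8]
gripper_width: 0.314
```

Emit:
{"name": "carry_out", "arguments": {"moves": [[[0, 0, 0], [0, 0, 0.15], 2], [[0, 0, 0], [0, 0, 0.3], 2], [[0, 0, 0], [0, 0, 0.3], 2]]}}

```text
t: 13.98
eef_pos: [0.6207, -0.193, 0.0574]
tool_rot: [-0.0, -0.103, 0.995, 0.0]
contact_force: [-6.0, 3.8, 17.0]
gripper_width: 0.318
```

Floor contact shows at z=0.0574. It was 0.0533 on the bench, plus the 4 mm floor, so the nipple is fully home. Releasing.

Emit:
{"name": "carry_out", "arguments": {"moves": [[[0, 0, 0], [0, 0, -0.2], 2], [[0, 0, 0], [0, 0, -0.2], 4.5], [[0, 0, 0], [0, 0, -0.2], 4.5], [[0, 0, 0], [0, 0, -0.2], 4.5], [[0, 0, 0], [0, 0, -2], 4.5]], "newtons": 40}}

```text
t: 14.6
eef_pos: [0.6199, -0.1925, 0.0746]
tool_rot: [-0.001, -0.103, 0.995, 0.0]
contact_force: [0.0, -0.8, 1.0]
gripper_width: 0.528
```

Emit:
{"name": "carry_out", "arguments": {"moves": [[[0, 0, 0], [0, 0, -5], 5], [[0, 0, 0], [0, 0, -10], 8.5], [[0, 0, 0], [4, 0.5, -10], 8.5], [[0, 0, 0], [4, 0.5, -10], 8.5]]}}

```text
t: 15.1
eef_pos: [0.5784, -0.1974, 0.1771]
tool_rot: [0.0, -0.101, 0.995, -0.0]
contact_force: [-0.7, -0.2, -0.1]
gripper_width: 0.993
```

```bash
python3 look.py w8 nipple_mid:.035 steel_bush_mid:.0225
```

```text
15.15 [ 0.58   -0.1967  0.1768]
nipple_mid 0.71 [246. 236.] 1835 [ 0.6252 -0.1929  0.035 ]
steel_bush_mid 0.86 [345.  81.] 2405 [ 0.4847 -0.1411  0.0225]
```

View pics/w8.png

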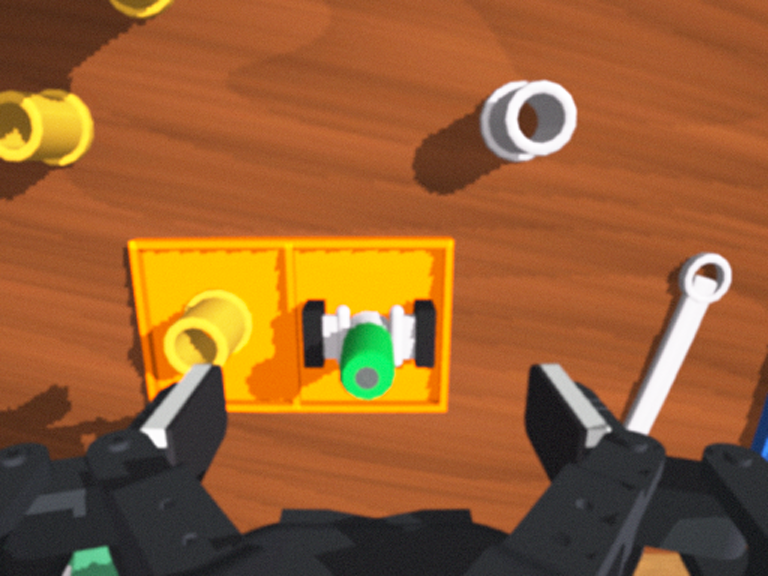

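The nipple stands upright between the jaws (top disc at (367,378)), the brass bush is in the left bay, and the silver bush's ring is at (541,119).

```bash
python3 - <<'E'
from h import *
ci=bot.camera_info('wrist')
g=lambda u,v,z:at_z(ci,u/1.5,v/1.5,z).round(4)
print('nip',g(367,378,.074),g(367,378,.084),'silver',g(541,119,.045), bot.get_obs()['eef_pos'])
E
```

```text
nip [ 0.6242 -0.1921  0.074 ] [ 0.6195 -0.1929  0.084 ] silver [ 0.4866 -0.1344  0.045 ] [ 0.5815306  -0.19586263  0.17599535]
```

Emit:
{"name": "carry_out", "arguments": {"moves": [[[0, 0, 0], [2.8, 2.7, 2], 8.5], [[0, 0, 0], [5.6, 5.4, 4], 8.5], [[0, 0, 0], [8.3, 8, 7], 8.5], [[0, 0, 0], [8.3, 8, 7.5], 8.5], [[0, 0, 0], [8.3, 8, 7.5], 8.5]]}}

```text
t: 15.88
eef_pos: [0.4845, -0.1349, 0.1004]
tool_rot: [0.0, -0.103, 0.995, -0.0]
contact_force: [1.2, 0.1, -0.1]
gripper_width: 0.995
```

```bash
cat > fit.py <<'E'
from h import *
from scipy.optimize import least_squares
import sys
prof={'steel_bush_mid':[(0,.022),(.006,.022),(.045,.018)],'knob_mid':[(0,.015),(.02,.018),(.042,.018),(.05,.014)],'brass_bush_mid':[(0,.022),(.006,.022),(.045,.018)]}
def fit(label,guess,base=0):
    ci=bot.camera_info('wrist');bot.read_camera('wrist')
    t=np.linspace(0,2*np.pi,40)
    def box(xy):
        P=np.array([proj(ci,[xy[0]+r*np.cos(a),xy[1]+r*np.sin(a),z+base]) for z,r in prof[label] for a in t])
        return np.r_[P.min(0),P.max(0)]
    D=bot.silhouettes(label,'wrist');res=[]
    for d in D:
        m=np.argwhere(d['region'])[:,::-1];b=np.r_[m.min(0),m.max(0)+1]
        s=least_squares(lambda x:box(x)-b,guess,loss='soft_l1',diff_step=1e-3)
        o=bot.get_obs();Rt=R.from_quat(o['tool_rot'],scalar_first=True).as_matrix()
        print(label,round(d['score'],2),s.x.round(4),'resid px',s.fun.round(1),'tool cm',(Rt.T@np.r_[s.x-o['eef_pos'][:2],0]*100).round(2),o['eef_pos'].round(4),o['t'])
if __name__=='__main__': fit(sys.argv[1],[float(sys.argv[2]),float(sys.argv[3])])
E
python3 fit.py steel_bush_mid .483 -.135; python3 -c "
from h import *
save('w9','wrist',scale=1.3)"
```

```text
steel_bush_mid 0.69 [ 0.4828 -0.1355] resid px [-0.1 -1.   0.1  0.9] tool cm [ 0.23  0.05 -0.  ] [ 0.4851 -0.1355  0.101 ] 15.975
```

View pics/w9.png

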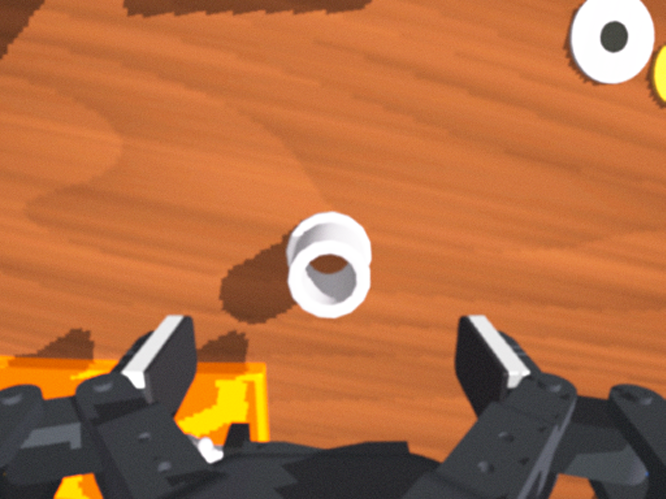

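The silver bush is centred between the fingers (330,265), and the fit agrees to 2 mm.

Emit:
{"name": "carry_out", "arguments": {"moves": [[[0, 0, 0], [0.2, 0.05, 3.5], 8], [[0, 0, 0], [0.2, 0.05, 6], 7], [[0, 0, 0], [0.2, 0.05, 6.85], 6], [[0, 0, 0], [0.2, 0.05, 6.85], 6], [[0, 0, 0], [0.2, 0.05, 6.85], 2.5]]}}

```text
t: 16.65
eef_pos: [0.482, -0.1351, 0.0327]
tool_rot: [0.001, -0.103, 0.995, -0.0]
contact_force: [0.5, -0.2, -0.5]
gripper_width: 0.503
```

Emit:
{"name": "carry_out", "arguments": {"moves": [[[0, 0, 0], [0, 0, 0], 2.5], [[0, 0, 0], [0, 0, 0], 2.5], [[0, 0, 0], [0, 0, 0], 2.5], [[0, 0, 0], [0, 0, 0], 2.5]]}}

```text
t: 17.15
eef_pos: [0.4819, -0.1349, 0.0329]
tool_rot: [0.001, -0.103, 0.995, -0.0]
contact_force: [-1.1, 0.3, 5.1]
gripper_width: 0.408
```

Emit:
{"name": "carry_out", "arguments": {"moves": [[[0, 0, 0], [0, 0, -5], 2.5], [[0, 0, 0], [-2, 3, -9], 2.5], [[0, 0, 0], [-5.5, 8, -9], 2.5], [[0, 0, 0], [-9, 13, -9], 2.5], [[0, 0, 0], [-12.5, 17.5, -9], 2.5]]}}

```text
t: 17.77
eef_pos: [0.568, 0.0645, 0.1224]
tool_rot: [0.0, -0.103, 0.995, 0.0]
contact_force: [1.2, -0.5, -1.2]
gripper_width: 0.404
```

Emit:
{"name": "carry_out", "arguments": {"moves": [[[0, 0, 0], [-2.5, 3, 0], 2.5], [[0, 0, 0], [-4.7, 6, 0], 2.5], [[0, 0, 0], [-4.7, 6, 2], 2.5], [[0, 0, 0], [-4.7, 6, 2], 2.5]]}}

```text
t: 18.27
eef_pos: [0.5993, 0.1297, 0.1001]
tool_rot: [-0.002, -0.103, 0.995, -0.001]
contact_force: [-0.2, -1.1, -2.0]
gripper_width: 0.4
```

```bash
python3 - <<'E'
from h import *
o=bot.get_obs();print(o['eef_pos'].round(4),o['tool_rot'],o['gripper_width'],o['contact_force'].round(1))
save('w10','wrist',scale=1.5)
E
```

```text
[0.5993 0.1297 0.1001] [-2.15495862e-03 -1.02951897e-01  9.94683785e-01 -6.57029016e-04] 0.39998849196478803 [-0.2 -1.1 -2. ]
```

View pics/w10.png

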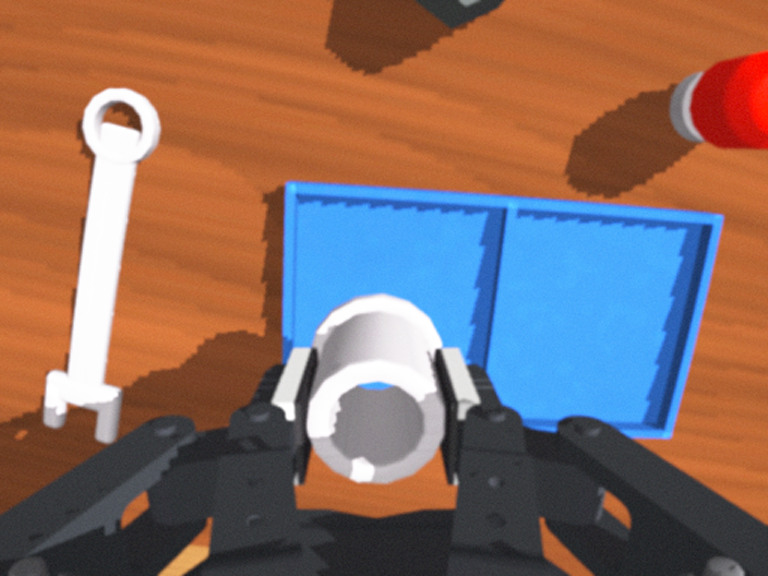

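The silver bush is held over the right-hand (−y) bay. Tray rim corners are at (287,182), (722,214) and (672,438), the spanner is clear on the left, and the red knob is at (735,100).

```bash
python3 - <<'E'
from h import *
ci=bot.camera_info('wrist');o=bot.get_obs()
g=lambda u,v,z:at_z(ci,u/1.5,v/1.5,z)[:2]
A,B,C=g(286,181,.012),g(723,214,.012),g(673,439,.012)
yaw=np.arctan2(-(B-A)[0],(B-A)[1]);Rm=np.array([[np.cos(yaw),-np.sin(yaw)],[np.sin(yaw),np.cos(yaw)]])
c=(A+C)/2;print(A,B,C,np.linalg.norm(B-A),np.linalg.norm(C-B),'ctr',c,np.degrees(yaw))
Rt=R.from_quat(o['tool_rot'],scalar_first=True).as_matrix()
for s in(-1,1):
    b=c+Rm@[0,s*.0465];print('bay',b,'tool cm',(Rt.T@np.r_[b-o['eef_pos'][:2],0]*100).round(2))
print(o['eef_pos'])
E
```

```text
[0.55574704 0.08080425] [0.52903919 0.26959154] [0.6395326  0.28743499] 0.1906671138282946 0.11192488761361294 ctr [0.59763982 0.18411962] 8.052231231450168
bay [0.60415334 0.13807808] tool cm [-0.59  0.8  -0.  ]
bay [0.59112629 0.23016117] tool cm [-1.190e+00  1.009e+01 -1.000e-02]
[0.5999687  0.12899015 0.10096207]
```

Emit:
{"name": "carry_out", "arguments": {"moves": [[[0, 0, 0], [-0.6, 0.8, 2], 2.5], [[0, 0, 0], [-0.6, 0.8, 4.5], 2.5], [[0, 0, 0], [-0.6, 0.8, 5.8], 2.5], [[0, 0, 0], [-0.6, 0.8, 6.3], 2.5], [[0, 0, 0], [-0.6, 0.8, 6.3], 2.5]]}}

```text
t: 18.95
eef_pos: [0.6057, 0.1394, 0.0388]
tool_rot: [-0.0, -0.103, 0.995, -0.0]
contact_force: [0.3, -0.4, -2.2]
gripper_width: 0.407
```

Emit:
{"name": "carry_out", "arguments": {"moves": [[[0, 0, 0], [0, 0, 0.2], 2.5], [[0, 0, 0], [0, 0, 0.2], 5.2], [[0, 0, 0], [0, 0, 0.2], 5.2], [[0, 0, 0], [0, 0, 0.2], 5.2], [[0, 0, 0], [0, 0, -3], 5.2]]}}

```text
t: 19.58
eef_pos: [0.6037, 0.1393, 0.0672]
tool_rot: [-0.002, -0.103, 0.995, -0.0]
contact_force: [0.4, 0.4, 1.4]
gripper_width: 0.607
```

Emit:
{"name": "carry_out", "arguments": {"moves": [[[0, 0, 0], [0, 0, -6], 6], [[0, 0, 0], [3, 4.4, -8], 8.5], [[0, 0, 0], [6, 8.8, -7], 8.5], [[0, 0, 0], [9, 13.1, -5], 8.5], [[0, 0, 0], [9, 13.1, -4], 8.5]]}}

```text
t: 20.2
eef_pos: [0.4867, 0.2533, 0.1079]
tool_rot: [-0.001, -0.107, 0.994, 0.001]
contact_force: [-0.0, -0.9, 0.6]
gripper_width: 0.996
```

```bash
python3 fit.py knob_mid .488 .25;python3 - <<'E'
from h import *
save('w11','wrist',scale=1.3)
E
```

```text
knob_mid 0.75 [0.4853 0.251 ] resid px [-0.8 -0.8  0.8  0.8] tool cm [0.42 0.26 0.  ] [0.4899 0.2494 0.1081] 20.3
```

View pics/w11.png

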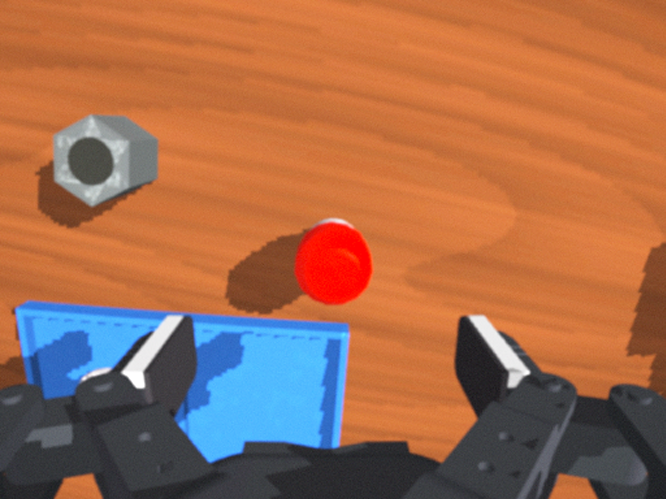

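The knob is at (333,262), centred between the fingers, with the tray edge and nut clear.

Emit:
{"name": "carry_out", "arguments": {"moves": [[[0, 0, 0], [0.4, 0.2, 4], 8], [[0, 0, 0], [0.4, 0.2, 6.5], 7], [[0, 0, 0], [0.4, 0.2, 7.5], 6], [[0, 0, 0], [0.4, 0.2, 7.5], 6], [[0, 0, 0], [0.4, 0.2, 7.5], 2.5]]}}

```text
t: 20.98
eef_pos: [0.4874, 0.2505, 0.0349]
tool_rot: [0.001, -0.102, 0.995, 0.0]
contact_force: [0.6, 0.5, -0.0]
gripper_width: 0.509
```

Emit:
{"name": "carry_out", "arguments": {"moves": [[[0, 0, 0], [0, 0, 0], 2.5], [[0, 0, 0], [0, 0, 0], 2.5], [[0, 0, 0], [0, 0, 0], 2.5], [[0, 0, 0], [0, 0, 0], 2.5]]}}

```text
t: 21.48
eef_pos: [0.4873, 0.2508, 0.0351]
tool_rot: [0.001, -0.103, 0.995, 0.001]
contact_force: [-0.6, -1.4, 6.6]
gripper_width: 0.401
```

Emit:
{"name": "carry_out", "arguments": {"moves": [[[0, 0, 0], [0, 0, -4.5], 2.5], [[0, 0, 0], [-3, -1, -6], 2.5], [[0, 0, 0], [-6.5, -2.7, -6], 2.5], [[0, 0, 0], [-9.7, -4.2, -6], 2.5], [[0, 0, 0], [-9.7, -4.2, -6], 2.5]]}}

```text
t: 22.1
eef_pos: [0.5925, 0.2275, 0.0944]
tool_rot: [0.001, -0.101, 0.995, -0.0]
contact_force: [-0.3, -0.5, -2.2]
gripper_width: 0.403
```

Emit:
{"name": "carry_out", "arguments": {"moves": [[[0, 0, 0], [0, 0, 2.5], 2.5], [[0, 0, 0], [0, 0, 4.5], 2.5], [[0, 0, 0], [0, 0, 5.3], 2.5], [[0, 0, 0], [0, 0, 5.5], 2.5], [[0, 0, 0], [0, 0, 5.5], 2.5]]}}

```text
t: 22.72
eef_pos: [0.5896, 0.2295, 0.0392]
tool_rot: [-0.0, -0.103, 0.995, 0.0]
contact_force: [-2.0, -0.8, 1.5]
gripper_width: 0.401
```

Emit:
{"name": "carry_out", "arguments": {"moves": [[[0, 0, 0], [0, 0, 0], 5.2], [[0, 0, 0], [0, 0, 0], 5.2], [[0, 0, 0], [0, 0, 0], 5.2], [[0, 0, 0], [0, 0, -3], 5.2], [[0, 0, 0], [0, 0, -8], 5.2]]}}

```text
t: 23.35
eef_pos: [0.5885, 0.2288, 0.118]
tool_rot: [-0.002, -0.103, 0.995, -0.001]
contact_force: [0.6, -0.4, 0.1]
gripper_width: 0.608
```

Emit:
{"name": "carry_out", "arguments": {"moves": [[[0, 0, 0], [1, 5, -4], 7], [[0, 0, 0], [2, 10, -8], 8.5], [[0, 0, 0], [3, 16, -10], 8.5], [[0, 0, 0], [4, 21, -12], 8.5], [[0, 0, 0], [4, 21, -12], 8.5]]}}

```text
t: 23.98
eef_pos: [0.5045, 0.4338, 0.2404]
tool_rot: [0.001, -0.108, 0.994, 0.003]
contact_force: [0.6, -0.2, -0.4]
gripper_width: 0.995
```

```bash
python3 - <<'E'
from h import *
for n in('scene','top'):
    im=bot.read_camera(n)[:,:,::-1]
    c=im[100:330,90:490] if n=='scene' else im[100:270,90:430]
    cv2.imwrite('pics/end_%s.png'%n,cv2.resize(c,None,fx=2,fy=2,interpolation=cv2.INTER_CUBIC))
a=cv2.imread('pics/end_scene.png');print(a.shape,bot.get_obs()['t'],bot.get_obs()['eef_pos'])
E
```

```text
(460, 800, 3) 24.075 [0.50730037 0.42699809 0.23874171]
```

View pics/end_scene.png

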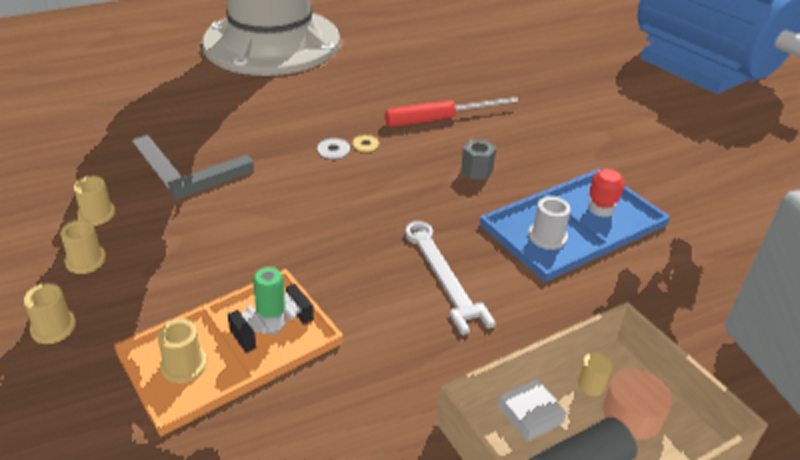

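View pics/end_top.png

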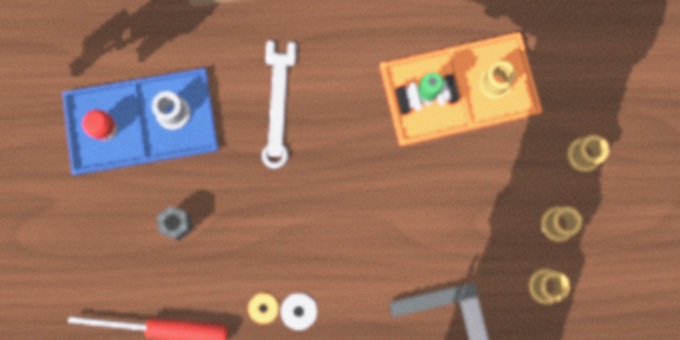

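All four parts stand upright in their bays, with the nut and spanner unmoved. One numeric check of the nipple's height, then I'll hand in.

```bash
python3 - <<'E'
from h import *
ci=bot.camera_info('scene')
for z in(.074,.084): print(z,(proj(ci,[.6205,-.193,z])-[90,100])*2)
# brass reference in tray: its top ring seen at (182,331)
print((proj(ci,[.637,-.285,.049])-[90,100])*2)
E
```

```text
0.074 [267.71663033 274.09847025]
0.084 [267.06268673 266.30319977]
[177.59476287 332.32761888]
```

The nipple's top disc appears at about (267,275). The model gives (268,274) for fully home, and row 266 if it stood 10 mm high, so it is seated.

```bash
python3 -c "
from station import bot
print(bot.hand_in(), bot.get_obs()['t'])"
```

```text
the job is handed in; nothing more can be done
the job is handed in; nothing more can be done
```

Both kits are made up and handed in, at about 24 s of the 104 s allowed; no verdict was reported.

- **Orange tray:** the leftmost brass bush stands in the empty bay, and the hose nipple is pressed down through the clip.
- **Blue tray:** the silver bush and the red knob each stand in a bay. I placed the parts in the order asked.

**Last checks:**
- **Final pictures:** the scene and top views show all four parts upright in their bays. The hexagon nut and spanner look undisturbed, and the gripper is open and clear of everything.
- **Nipple seating:** firm floor contact came at the expected height (about 17 N). In the scene view its top sits within about 1 px of where it should be when fully home.
- **One disagreement:** an earlier wrist picture, taken while the arm was still settling, would have put the nipple's top about 7 mm too high. The contact height and the scene view both contradict that, so I put it down to the arm's motion.

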